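Set and lock the sample carriage of an optical bench

TASK

Slide the black sample carriage along the optical rail until its yellow pointer lines up with the white line on the red index clip. Then take the orange T-handled key from its blue stand, fit it on the recessed square clamp spindle of the carriage and turn it clockwise (seen from above) to the stop so that the carriage is locked there. Put the key back upright in its stand, with the carriage still at the mark, and leave the other things on the bench where they are.

Things in the scene. Friction and masses are not known exactly. Their poses are not given: they have to be found in the camera images.
- rail: Aluminium optical rail fixed to the bench, 100 mm wide (its x), 640 long (its y), 40 high. Origin: centre of its underside; y runs along the rail. A lamp house (-y end) and a detector (+y end) stand on it, 116 mm tall over the bench, their snouts ending 202 mm from the rail's middle. A white scale tape with 10 mm ticks runs on top along the +x edge.
- carriage (a joint): Travel of the black sample carriage along the rail's +y, m, 0 to 0.26; at 0.13 it stands at the rail's middle. With the clamp open it slides against dry friction of about 6 N and stays where left; locked, it holds against about 40 N. The carriage is a plate 70 mm across, 124 along, 18 thick, top 59 mm over the bench, with the sample holder and clamp boss on it.
- holder_grip (a point): Where to hold the carriage: middle of its black sample holder, a block 34 x 34 mm, 42 tall (59 to 101 mm over the bench; this point is 83 mm over the bench), sides along the rail's x and y. A capped amber cuvette 13 mm square stands 13 mm proud of its top. The block lies 32 mm to the -y side of the carriage's middle.
- pointer (a point): Tip of the yellow pointer with a black line (repeated on the plate's top), at the carriage's middle, on its +x side, 48 mm over the bench, 42 mm across from the rail's centre line. It is to stand level with the index clip's white line along the rail.
- index_clip: Red clip, 18 mm long along the rail, with a white line across its middle, fixed on the +x top edge of the rail, 8 mm proud; the carriage passes clear of it. Origin on the white line at the rail's top; its y is the rail's y. The pointer is at the mark when at the same place along the rail as this origin; the clip lies always to the +y side of where the pointer starts.
- clamp_seat (a point): Centre of the floor of the clamp well, 59 mm over the bench, 36 mm to the +y side of the carriage's middle. The well is a round boss, 44 mm outside, 32 mm inside, 20 mm deep, open above. In its middle stands the steel clamp spindle: 12 mm square, 15 mm tall, the top 6 mm tapering to 7 mm square; fingers cannot reach it.
- clamp (a joint): Turn of the clamp spindle, rad, 0 (open) to 1.05 (hard stop, locked), growing clockwise seen from above; starts within 0.12 of open. At 0 the square's sides lie along the rail's x and y. Stiff: 0.12 N m, rising to about 0.2 at the stop as it grips the rail; stays where left. A small red mark on the spindle's top points at the boss's red dot (+x) when open and at its green dot when locked.
- key: T-handled key, about 220 g, loose and upright in the stand. Origin: centre of its lower end, z up the shank. Handle: orange bar 86 mm long (its x), 16 thick (its y), 22 tall, 96 to 118 mm above the lower end. Shank 10 mm round. Lower end: steel square socket, 14 mm inside, sides along its x and y, 17 deep, about 26 mm across outside. Fully home, it rests on the clamp well's floor.
- key_handle (a point): Middle of the orange handle bar, on the key's axis, 107 mm above its lower end. On the spindle the key has about 10 degrees of play each way, so the hand must turn that much farther than the spindle.
- key_stand: Blue block 70 x 70 x 60 mm fixed to the bench, with one upright round hole in its middle: 31 mm across, 50 mm deep, its mouth chamfered by 3 mm. Origin: centre of its underside.
- stand_floor (a point): Centre of the floor of the stand's hole, 10 mm over the bench; the key's lower end rests here.
- tube_rack: White rack with capped sample tubes, 80 x 110 mm, 86 mm tall, fixed. Leave alone. Origin: centre of its underside.
- beaker: Glass beaker, 68 mm across, 85 mm tall, loose. Leave alone. Origin: centre of its underside.
- amber_bottle: Amber jar, 54 mm across, 100 mm tall, loose. Leave alone. Origin: centre of its underside.
- vial: Small vial with a blue cap, 26 mm across, 50 mm tall, loose. Leave alone. Origin: centre of its underside.
- screwdriver: Screwdriver lying on the bench, loose. Leave alone. Origin near its middle, handle to its -x.

How it is judged (in metres and radians):
On the way, in this order (a step that is already met when the one before it is completed fails the run):
1. the carriage stands with its pointer at the index clip's line, within 2.5 mm, the clamp still open (y of pointer in the frame of index_clip between -0.0025 and 0.0025 m and velocity of joint carriage between -0.01 and 0.01 m/s and value of joint clamp below 0.3 rad), for 0.3 s.
2. the clamp is turned to its stop with the key seated on the spindle, the carriage at the mark (value of joint clamp above 0.95 rad and distance between key and clamp_seat below 0.007 m and y of pointer in the frame of index_clip between -0.0025 and 0.0025 m), for 0.1 s.
At the end, for the whole second after the job is handed in: The pointer is within 2.5 mm of the clip's white line along the rail, the clamp is at its stop (0.95 rad or more), and the key stands released and at rest, upright (within 0.2 rad) in its stand with its lower end within 10 mm of the hole's floor centre (y of pointer in the frame of index_clip between -0.0025 and 0.0025 m and value of joint clamp above 0.95 rad and distance between key and stand_floor below 0.01 m and angle between key's own z axis and vertical below 0.2 rad and linear speed of key below 0.02 m/s); the robot touches nothing.
It fails at once if a loose bystander is moved by more than 20 mm (distance of any of beaker, amber_bottle, vial, screwdriver from where it was at the start of the episode above 0.02 m).
It also fails if it takes over 64 s, if anything falls off the work surface, if the arm or the gripper's body presses on something with over 40 N, if the wrist force passes 120 N, or if a joint passes its speed limit or range.

ROBOT

A 6-joint arm with a two-finger parallel gripper is mounted at the origin on the work surface. World frame = base frame: x ahead of the robot, y to its left, z up, the work surface at z = 0. Lengths are in m, angles in degrees, forces in N, time in s.
With the tool pointing down it reaches from about 0.375 to 0.75 m from the base axis. Payload 9 kg.
Tool frame: the origin (TCP) lies where the fingers leave the gripper's body, on its centre line; the fingertips stand 73 mm ahead of it and the grasp point (between the pads) lies 54 mm ahead of it (robot.tip_reach is the distance from the TCP to the fingertips, in m); z points along the fingers, y is the direction in which the jaws open and shut (so a half turn about z gives the same grasp; the last joint's range is limited). The gripper opens to 85 mm and grips with 20 to 120 N. Pads are 22 mm wide; open, the fingers measure 114 mm over their backs; the gripper's body (76 mm by 85 mm) begins 54 mm behind the grasp point. The pads swing forward as they close: fully open they stand 13 mm farther back than shut.
Start: joints at [-88.562, 5.964, 5.575, 89.605, 0, 77.527], TCP at [0.144, -0.582, 0.304] pointing down, gripper open.
Joint ranges: [-171.21, 171.21], [-48.23, 106.86], [-62.78, 66.21], [-105.2, 120.99], [-86.42, 89.51], [-180, 180]. Speed limits (degrees/s): [127.2, 127.2, 147.25, 180, 180, 180].

INTERFACE

Orientations are given as [roll, pitch, yaw] about the fixed x, y, z axes, in that order (R = Rz(yaw) Ry(pitch) Rx(roll)).
In Python, from plant import robot gives the robot as it stands. Calls block until the motion is done:
- robot.move_pose(position, orientation): joint-space move of the TCP to a pose.
- robot.line_to(position, vel=0.15, rotation=None, guard=None): straight line of the TCP; rotation=None keeps the orientation; vel is the mean speed in m/s. With guard (N) it stops when the force on the tool has changed by that much, and returns True; else False.
- robot.goto_joints(angles): joint-space move.
- robot.set_gripper(opening): finger opening in m; the grip force is fixed at half the most; returns when the fingers have stopped.
- robot.pause(seconds).
- robot.ik(position, orientation): joint angles nearest the present ones, or None.
- robot.observe(): the state.
- robot.grab_frame(name): name is "scene" or "top"; returns the picture (400x640x3 uint8, blue, green, red); there is no depth.
- robot.get_calibration(name): a dict with "vertical_fov" (degrees; the focal length in pixels is half the picture's height over the tangent of half this angle, whatever the lens; pixels are square), "cx", "cy" (the principal point, pixels), "rvec" (rotation vector, rad) and "tvec" (3), from world to camera coordinates, as OpenCV has them. Camera axes: x right, y down, z forward; pixel columns grow to the right and rows downward; lengths in m; the calibration is good to about 2 mm. A picture is of the moment at which its call begins. get_calibration takes no time and is no camera call.
A pose or a line that the arm cannot do raises robot.IKError and nothing moves.
- robot.job_done(): hands the job in, once; it reports no verdict.
The state is a dict: "time": time; "q": joint angles; "qvel": joint speeds; "joint_torque": joint torques, N m; "tool_pos": TCP position; "tcp_rot": TCP orientation; "ft_force": force on the tool from outside, world axes, zero at the start; "torque": the same for the moment, N m; "gripper_width": finger opening in m.
Only numpy, scipy, OpenCV 4.12 (cv2) and the standard library are available. Lean on these libraries where they do the work, as an engineer would, in place of code of your own. Each camera call takes 0.05 s, during which the arm holds its last target. There are 200 camera calls.

## Working session

There is one attempt and no reset: what is moved stays moved. The work goes in short steps, each a Python script; the robot and the scene stay as the last script left them, time stands still between calls to the robot, and variables do not carry over. Pictures are saved under pics/ and viewed, about 8 in all and at most 12, crops included, and the job is handed in when it is done.

```bash
mkdir -p pics; ls; python3 - <<'E'
from plant import robot
import cv2
for n in("scene","top"):
    cv2.imwrite(f"pics/{n}0.png",robot.grab_frame(n)); c=robot.get_calibration(n); print(n,c)
E
```

```text
pics
scene {'vertical_fov': 54.28784498905258, 'cx': 313.75468874357733, 'cy': 201.90500393080006, 'rvec': array([ 2.00528376,  1.29055248, -0.5639601 ]), 'tvec': array([-0.24443657, -0.26283206,  1.53464992])}
top {'vertical_fov': 48.956545993482756, 'cx': 322.5761251156246, 'cy': 202.06647907317694, 'rvec': array([ 2.11767037, -2.1655593 ,  0.14150183]), 'tvec': array([0.02265979, 0.55675162, 1.18401104])}
```

View pics/top0.png

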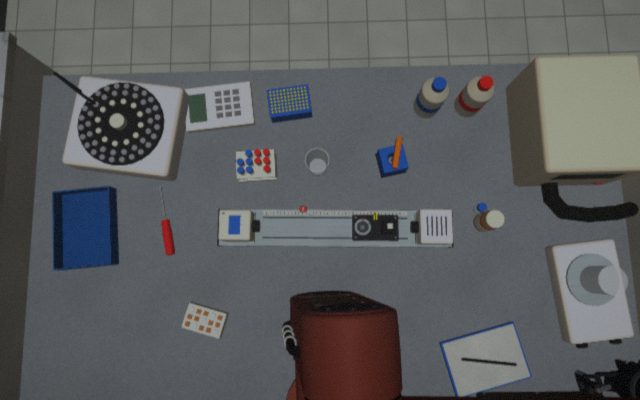

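View pics/scene0.png

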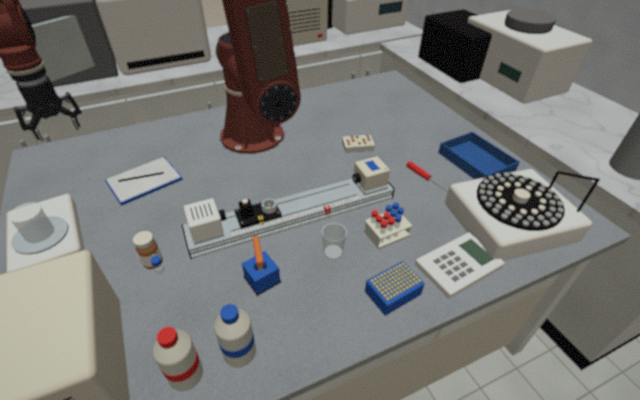

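```bash
python3 - <<'E'
import cv2
a=cv2.imread("pics/top0.png")
f=lambda x0,x1,y0,y1,s:cv2.resize(a[y0:y1,x0:x1],None,fx=s,fy=s,interpolation=cv2.INTER_CUBIC)
cv2.imwrite("pics/c1.png",f(290,425,130,250,5))
cv2.imwrite("pics/c2.png",f(210,460,200,255,3.2))
E
```

```text
(no output)
```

View pics/c1.png

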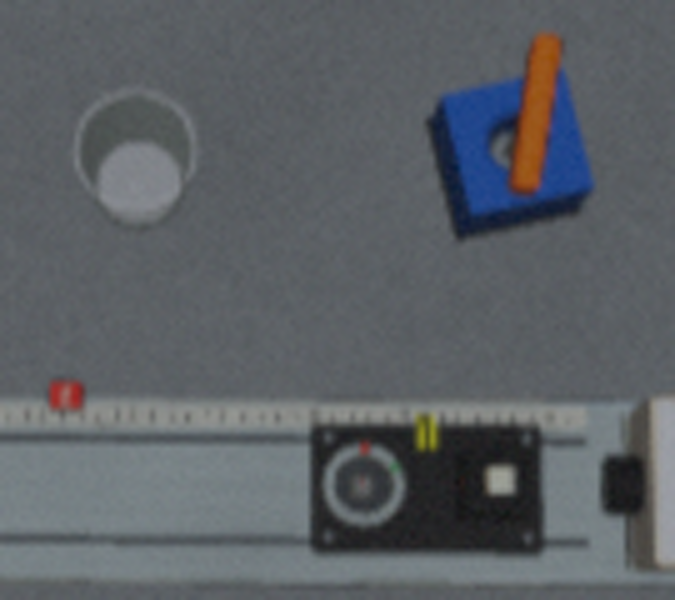

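View pics/c2.png

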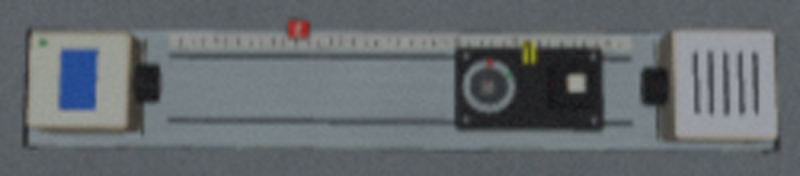

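```bash
cat > h.py <<'E'
import numpy as np, cv2
from plant import robot
def px2w(name,uv,z):
    c=robot.get_calibration(name); f=200/np.tan(np.radians(c["vertical_fov"]/2))
    R=cv2.Rodrigues(c["rvec"])[0]; d=R.T@np.array([(uv[0]-c["cx"])/f,(uv[1]-c["cy"])/f,1]); o=-R.T@c["tvec"]
    return o+d*(z-o[2])/d[2]
def crop(uv,x0,y0,s): return (x0+(uv[0]+.5)/s-.5, y0+(uv[1]+.5)/s-.5)
def C(p): return f"{p[0]:.4f} {p[1]:.4f}"
E
python3 - <<'E'
from h import *
g=lambda u,v,z:px2w("top",crop((u,v),290,130,5),z)
for n,u,v,z in [("clip",66,395,.048),("p1",311,426,.059),("p2",541,426,.059),("p3",541,551,.059),("p4",313,551,.059),("ptr",427,433,.057),("boss",364,484,.079),("cuv",501,480,.114),
 ("s1",440,97,.06),("s2",565,75,.06),("s3",592,185,.06),("s4",470,215,.06),("h1",547,36,.125),("h2",525,190,.125),
 ("slotA",0,438,.04),("slotB",585,441,.04),("beaker top",136,147,.085)]:
    print(n,C(g(u,v,z)))
h=lambda u,v,z:px2w("top",crop((u,v),210,200,3.2),z)
for n,u,v,z in [("railBL",25,148,.04),("railBR",778,151,.04),("lampTL",28,31,.116),("slotL",170,56,.04),("slotR",631,59,.04),("slot2L",170,121,.04),("slot2R",631,124,.04),("clip",298,28,.048)]: print(n,C(h(u,v,z)))
s=robot.observe(); print(s["time"],s["tcp_rot"],s["gripper_width"])
E
```

```text
clip 0.5390 0.0652
p1 0.5174 -0.0690
p2 0.5146 -0.1942
p3 0.4466 -0.1911
p4 0.4493 -0.0679
ptr 0.5124 -0.1322
boss 0.4833 -0.0952
cuv 0.4808 -0.1634
s1 0.6999 -0.1464
s2 0.7108 -0.2164
s3 0.6478 -0.2283
s4 0.6325 -0.1603
h1 0.7143 -0.1962
h2 0.6315 -0.1809
slotA 0.5168 0.1026
slotB 0.5078 -0.2212
beaker top 0.6694 0.0229
railBL 0.4419 0.3024
railBR 0.4251 -0.3433
lampTL 0.5333 0.2821
slotL 0.5187 0.1772
slotR 0.5069 -0.2218
slot2L 0.4623 0.1773
slot2R 0.4509 -0.2191
clip 0.5395 0.0652
0.1 [-1.79934939e+02 -1.32882319e-02  1.39088142e+01] 0.08517817051322123
```

```bash
cat >> h.py <<'E'
YAW=-1.62; D=np.array([np.sin(np.radians(1.62)),np.cos(np.radians(1.62)),0])
def st(m=""):
    s=robot.observe(); print(m,round(s["time"],2),np.round(s["tool_pos"],4),np.round(s["tcp_rot"],2),"F",np.round(s["ft_force"],1),"T",np.round(s["torque"],2),"w",round(s["gripper_width"],4)); return s
def snap(name,out,x0,x1,y0,y1,s):
    a=robot.grab_frame(name); cv2.imwrite(out,cv2.resize(a[y0:y1,x0:x1],None,fx=s,fy=s,interpolation=cv2.INTER_CUBIC))
E
python3 - <<'E'
from h import *
robot.move_pose([.481,-.1633,.25],[180,0,YAW]); robot.set_gripper(.052); st("above")
hit=robot.line_to([.481,-.1633,.138],vel=.15,guard=12); st(hit)
if not hit:
    robot.set_gripper(.02); s=st("grip")
    if .03<s["gripper_width"]<.038:
        robot.line_to(list(np.array([.481,-.1633,.138])+.198*D),vel=.1); st("slid")
snap("top","pics/s1.png",280,400,165,260,6)
E
```

```text
above 2.48 [ 0.481  -0.1634  0.25  ] [180.     0.    -1.63] F [ 0.1 -0.5 -0.2] T [-0.    0.02  0.02] w 0.0519
False 3.38 [ 0.4814 -0.1636  0.139 ] [ 1.7996e+02 -7.0000e-02 -1.6200e+00] F [-0.7 -0.5  1.1] T [ 0.02 -0.04 -0.05] w 0.0519
grip 3.68 [ 0.4816 -0.1637  0.1394] [ 1.7993e+02 -1.0000e-01 -1.6200e+00] F [-1.1  0.7  6.4] T [ 0.16  0.26 -0.02] w 0.0335
slid 5.82 [0.4872 0.034  0.1394] [ 1.799e+02 -1.000e-01 -1.640e+00] F [-2.1 -3.9  7.2] T [-0.64  0.49  0.1 ] w 0.0333
```

View pics/s1.png

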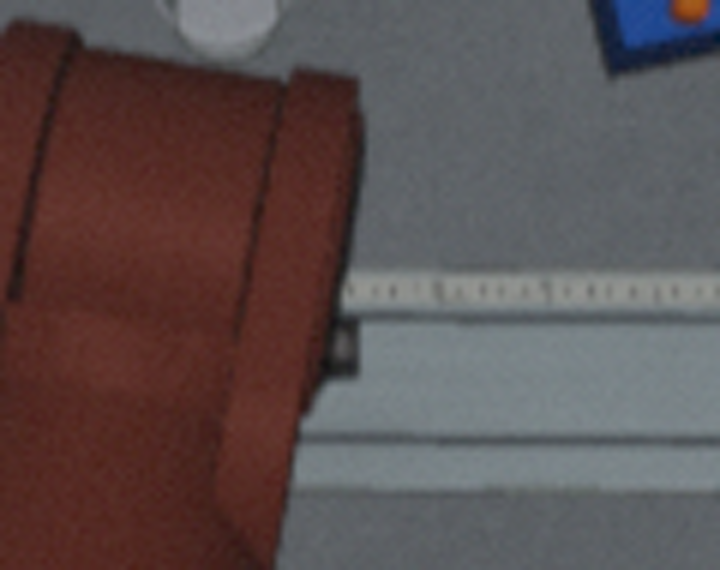

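```bash
python3 - <<'E'
from h import *
robot.set_gripper(.052); s=st("rel"); p=np.array(s["tool_pos"])
robot.line_to([p[0],p[1],.25],vel=.25)
robot.set_gripper(.05)
robot.move_pose([.6728,-.1884,.26],[180,0,169.5]); st("abovekey")
a=robot.grab_frame("top"); cv2.imwrite("pics/t2.png",a)
f=lambda x0,x1,y0,y1,s:cv2.resize(a[y0:y1,x0:x1],None,fx=s,fy=s,interpolation=cv2.INTER_CUBIC)
cv2.imwrite("pics/s2.png",f(270,350,190,250,10))
E
```

```text
rel 6.19 [0.4866 0.0347 0.138 ] [-179.99   -0.     -1.62] F [-0.5  0.6 -0.3] T [ 0.03  0.01 -0.01] w 0.0519
abovekey 9.74 [ 0.6728 -0.1882  0.2601] [-1.8000e+02  1.0000e-02  1.6949e+02] F [-0.3 -0.4  0.6] T [-0.02 -0.02  0.02] w 0.0498
```

View pics/s2.png

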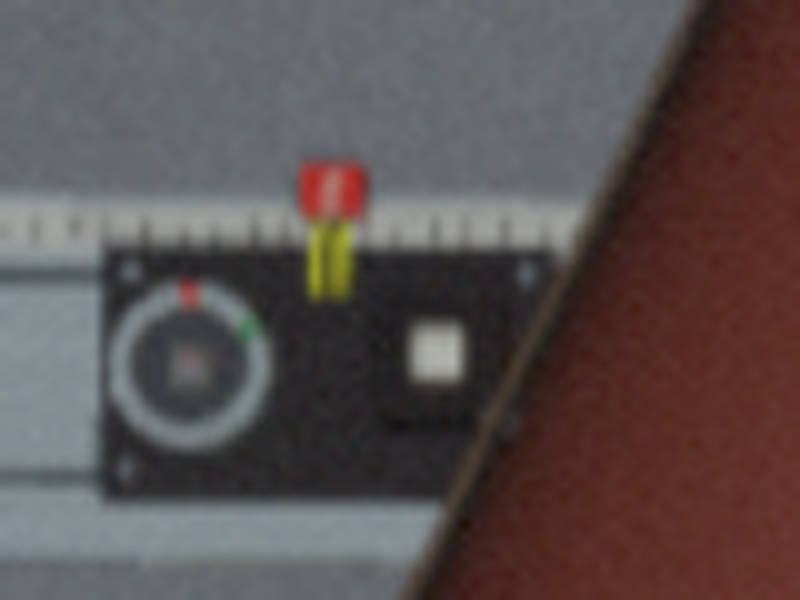

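```bash
cat >> h.py <<'E'
def mark(a,name="top",box=(285,325,195,225)):
    x0,x1,y0,y1=box; b=a[y0:y1,x0:x1].astype(float); B,G,R=b[...,0],b[...,1],b[...,2]
    out=[]
    for w,z in ((np.clip(R-np.maximum(G,B)-30,0,None),.052),(np.clip(np.minimum(R,G)-B-30,0,None),.059)):
        ww=w.copy(); 
        if z==.052: ww[R.shape[0]-14:]=0
        v,u=np.mgrid[y0:y1,x0:x1]; p=(np.sum(u*ww)/ww.sum(),np.sum(v*ww)/ww.sum()); q=px2w(name,p,z); out.append(q@D); print(np.round(p,2),C(q))
    print("pointer-clip along rail mm",1000*(out[1]-out[0]))
E
python3 - <<'E'
from h import *
a=cv2.imread("pics/t2.png"); mark(a)
g=lambda u,v,z:px2w("top",crop((u,v),270,190,10),z)
for n,u,v,z in [("clipline",331,190,.05),("ptrline",331,265,.059),("boss",190,365,.079),("cuv",437,351,.114),("spindle",190,367,.074)]: q=g(u,v,z);print(n,C(q),q@D)
E
```

```text
[302.69 208.27] 0.5394 0.0652
[302.46 215.44] 0.5188 0.0658
pointer-clip along rail mm -0.02594922333641614
clipline 0.5389 0.0655 0.0806780598884513
ptrline 0.5171 0.0653 0.07986608188045222
boss 0.4887 0.1023 0.11611193555391473
cuv 0.4877 0.0350 0.0487433488381415
spindle 0.4886 0.1028 0.11655893629510797
```

```bash
python3 - <<'E'
from h import *
hit=robot.line_to([.6728,-.1884,.1705],vel=.12,guard=10); st(hit)
robot.set_gripper(.008); s=st("grip"); 
robot.line_to([s["tool_pos"][0],s["tool_pos"][1],.295],vel=.15); st("lift")
robot.line_to([.4886,.1025,.295],vel=.22,rotation=[180,0,175]); st("over")
a=robot.grab_frame("scene"); cv2.imwrite("pics/k.png",a[150:250,190:350].repeat(5,0).repeat(5,1))
print(np.round(robot.observe()["q"],1))
E
```

```text
False 10.68 [ 0.6732 -0.1886  0.1716] [-1.7998e+02  8.0000e-02  1.6950e+02] F [0.8 0.5 0.6] T [-0.04 -0.05  0.04] w 0.0503
grip 11.08 [ 0.6732 -0.1886  0.1715] [-1.7997e+02  9.0000e-02  1.6950e+02] F [-0.  -1.   5.2] T [-0.01  0.03  0.03] w 0.015
lift 12.07 [ 0.6729 -0.1885  0.2935] [ 1.7997e+02 -1.1000e-01  1.6950e+02] F [-0.1 -1.1 -3.2] T [0.09 0.01 0.02] w 0.0151
over 13.78 [0.489  0.1019 0.2948] [-179.99   -0.    174.95] F [ 0.8  0.3 -2.5] T [-0.05 -0.05 -0.01] w 0.0148
[ -3.3 -11.7 -12.5  89.2  -0.    1.8]
```

View pics/k.png

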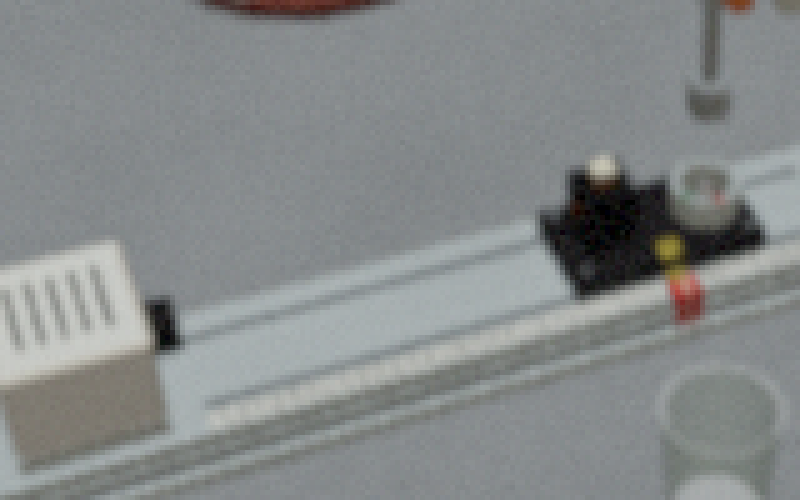

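```bash
python3 - <<'E'
from h import *
print(C(px2w("scene",crop((709,112),190,150,5),.134)))
robot.line_to([.4886,.1025,.246],vel=.12); st("pre")
hit=robot.line_to([.4886,.1025,.219],vel=.03,guard=8); st(hit)
E
```

```text
0.4899 0.1018
pre 14.39 [0.4887 0.1024 0.2463] [-180.     -0.    174.99] F [-0.2  0.2 -1.8] T [0.02 0.02 0.01] w 0.0155
True 15.2 [0.4885 0.1025 0.2204] [-1.7999e+02 -2.0000e-02  1.7500e+02] F [-0.2 -0.1  6.3] T [-0.01  0.23  0.04] w 0.0147
```

```bash
python3 - <<'E'
from h import *
P=[.4885,.1025,.2202]
for y in (150,125,115,111,108,106,104,102,100,98):
    robot.move_pose(P,[180,0,y]); s=st(y)
    if abs(s["torque"][2])>.45: break
robot.pause(.2)
a=robot.grab_frame("top"); cv2.imwrite("pics/t3.png",a)
E
```

```text
150 15.7 [0.4886 0.1023 0.2205] [-1.7997e+02  4.0000e-02  1.5020e+02] F [-0.9 -1.9  0.7] T [-0.67  0.37  0.07] w 0.0149
125 16.2 [0.4886 0.1022 0.2205] [-1.7998e+02  5.0000e-02  1.2528e+02] F [-2.4 -3.9  3.7] T [-1.3   0.68  0.01] w 0.0156
115 16.49 [0.4885 0.1022 0.2205] [-1.7998e+02  6.0000e-02  1.1519e+02] F [-2.9 -5.2  4. ] T [-1.44  0.83  0.1 ] w 0.0152
111 16.74 [0.4885 0.1021 0.2205] [-1.7998e+02  6.0000e-02  1.1121e+02] F [-3.2 -5.7  5.7] T [-1.42  0.88  0.1 ] w 0.0149
108 16.99 [0.4885 0.1021 0.2206] [-1.7999e+02  6.0000e-02  1.0822e+02] F [-3.2 -5.5  5.9] T [-1.51  0.93  0.11] w 0.0148
106 17.24 [0.4884 0.1021 0.2205] [-1.7998e+02  6.0000e-02  1.0623e+02] F [-3.4 -5.7  4.8] T [-1.52  0.9   0.13] w 0.0153
104 17.49 [0.4885 0.1021 0.2206] [-1.7999e+02  7.0000e-02  1.0423e+02] F [-2.8 -5.5  5.7] T [-1.52  0.95  0.12] w 0.0152
102 17.74 [0.4884 0.1021 0.2206] [-1.7998e+02  7.0000e-02  1.0223e+02] F [-3.4 -5.9  5.6] T [-1.55  1.06  0.11] w 0.0154
100 17.99 [0.4884 0.1021 0.2206] [-1.7999e+02  7.0000e-02  1.0023e+02] F [-4.  -5.5  5.2] T [-1.53  0.99  0.1 ] w 0.0154
98 18.24 [0.4884 0.1021 0.2206] [-1.7999e+02  7.0000e-02  9.8230e+01] F [-3.8 -5.4  5.8] T [-1.53  1.05  0.17] w 0.0149
```

```bash
python3 - <<'E'
from h import *
a=cv2.imread("pics/t3.png")
b=robot.grab_frame("scene"); b=b[140:220,280:380]
cv2.imwrite("pics/k3.png",cv2.resize(b,None,fx=7,fy=7,interpolation=cv2.INTER_CUBIC))
P=[.4885,.1025,.2202]
for y in (95,92):
    robot.move_pose(P,[180,0,y]); robot.pause(.15); s=st(y)
    if abs(s["torque"][2])>.45: break
E
```

```text
95 18.94 [0.4884 0.1021 0.2206] [-1.7998e+02  7.0000e-02  9.5250e+01] F [-4.5 -5.7  5.9] T [-1.56  1.06  0.24] w 0.0152
92 19.34 [0.4884 0.1021 0.2206] [-1.7999e+02  8.0000e-02  9.2240e+01] F [-4.3 -5.5  5.5] T [-1.63  1.06  0.18] w 0.0151
```

View pics/k3.png

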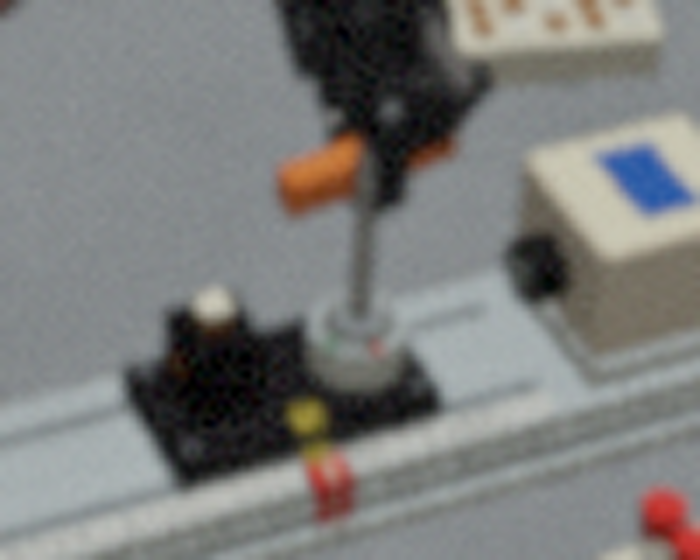

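```bash
python3 - <<'E'
from h import *
l=px2w("scene",crop((291,183),280,140,7),.166); r=px2w("scene",crop((453,143),280,140,7),.166)
d=l-r; print(C(l),C(r),np.degrees(np.arctan2(d[1],d[0])),np.hypot(*d[:2]))
l=px2w("scene",crop((283,180),280,140,7),.177);r=px2w("scene",crop((360,135),280,140,7),.177)
d=l-r; print(np.degrees(np.arctan2(d[1],d[0])),np.hypot(*d[:2]))
E
```

```text
0.4878 0.0689 0.4909 0.1421 -92.40851517144233 0.07325959301247885
-70.87923294186952 0.0442606008326754
```

```bash
python3 - <<'E'
from h import *
b=robot.grab_frame("scene"); cv2.imwrite("pics/k4full.png",b)
c=robot.get_calibration("scene"); f=200/np.tan(np.radians(c["vertical_fov"]/2)); K=np.array([[f,0,c["cx"]],[0,f,c["cy"]],[0,0,1]])
s=robot.observe(); t=np.array(s["tool_pos"])
x=b[140:175,300:360].astype(float); w=np.clip(x[...,2]-x[...,0]-60,0,60)/60  # orange
v,u=np.mgrid[140:175,300:360]
m=w>.5; uu,vv=u[m],v[m]; print("orange u",uu.min(),uu.max(),"v",vv.min(),vv.max(),m.sum())
left=m&(u<329); print("left centroid",u[left].mean(),v[left].mean(),"umin",u[left].min(), "right centroid",u[m&(u>=333)].mean() if (m&(u>=333)).any() else None, v[m&(u>=333)].mean())
for yaw in range(-60,-100,-4):
    r=np.radians(yaw); M=np.array([[np.cos(r),-np.sin(r)],[np.sin(r),np.cos(r)]])
    pts=np.array([[*(M@[a,bb]+t[:2]),z] for a in(-.043,.043) for bb in(-.008,.008) for z in (t[2]-.0655,t[2]-.0435)])
    p=cv2.projectPoints(pts,c["rvec"],c["tvec"],K,None)[0][:,0]
    hull=np.zeros((400,640),np.uint8); cv2.fillConvexPoly(hull,cv2.convexHull(np.round(p*16).astype(np.int32)),1,shift=4)
    h=hull[140:175,300:360]>0
    miss=(m&~h).sum(); 
    print(yaw,"u",p[:,0].min().round(1),p[:,0].max().round(1),"v",p[:,1].min().round(1),p[:,1].max().round(1),"orange outside",miss,"leftarea model",(h&(u<322)).sum(),"meas",(m&(u<322)).sum())
E
```

```text
orange u 320 330 v 160 168 55
left centroid 324.3673469387755 164.08163265306123 umin 320 right centroid None nan
-60 u 320.8 342.1 v 151.8 174.5 orange outside 14 leftarea model 7 meas 8
-64 u 320.1 342.9 v 152.1 174.2 orange outside 9 leftarea model 15 meas 8
-68 u 319.4 343.6 v 152.4 173.8 orange outside 5 leftarea model 24 meas 8
-72 u 318.8 344.2 v 152.7 173.4 orange outside 2 leftarea model 25 meas 8
-76 u 318.3 344.8 v 153.1 173.0 orange outside 0 leftarea model 36 meas 8
-80 u 317.8 345.3 v 153.5 172.6 orange outside 0 leftarea model 38 meas 8
-84 u 317.4 345.7 v 154.0 172.1 orange outside 0 leftarea model 47 meas 8
-88 u 317.0 346.1 v 154.5 171.6 orange outside 0 leftarea model 50 meas 8
-92 u 316.8 346.4 v 155.0 171.0 orange outside 0 leftarea model 50 meas 8
-96 u 316.6 346.7 v 155.5 170.4 orange outside 0 leftarea model 50 meas 8<stdin>:8: RuntimeWarning: Mean of empty slice.
  ret = ret.dtype.type(ret / rcount)
```

```bash
python3 - <<'E'
from h import *
b=cv2.imread("pics/k4full.png"); S=12; x0,y0,w,h=306,143,50,40
c=robot.get_calibration("scene"); f=200/np.tan(np.radians(c["vertical_fov"]/2)); K=np.array([[f,0,c["cx"]],[0,f,c["cy"]],[0,0,1]])
t=np.array(robot.observe()["tool_pos"]); im=cv2.resize(b[y0:y0+h,x0:x0+w],None,fx=S,fy=S,interpolation=cv2.INTER_CUBIC)
im=np.clip(im*1.4,0,255).astype(np.uint8)
for yaw,col in((-70,(255,255,0)),(-88,(0,255,0))):
    r=np.radians(yaw); M=np.array([[np.cos(r),-np.sin(r)],[np.sin(r),np.cos(r)]])
    pts=np.array([[*(M@[a,bb]+t[:2]),z] for z in (t[2]-.0655,t[2]-.0435) for a,bb in((-.043,-.008),(-.043,.008),(.043,.008),(.043,-.008))])
    p=((cv2.projectPoints(pts,c["rvec"],c["tvec"],K,None)[0][:,0]-[x0,y0]+.5)*S).astype(int)
    for i in range(4):
        for A,B in((i,(i+1)%4),(4+i,4+(i+1)%4),(i,4+i)): cv2.line(im,tuple(map(int,p[A])),tuple(map(int,p[B])),col,1)
cv2.imwrite("pics/k5.png",im)
E
```

```text
(no output)
```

View pics/k5.png

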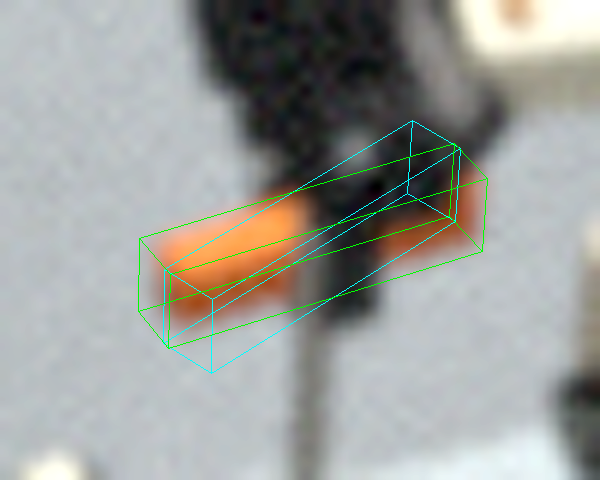

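```bash
cat >> h.py <<'E'
def tq(P,y,n=12):
    robot.move_pose(P,[180,0,y]); T=[];F=[];R=[]
    for _ in range(n): robot.pause(.015); s=robot.observe(); T.append(s["torque"]);F.append(s["ft_force"]);R.append(s["tcp_rot"][2])
    print(y,round(s["time"],2),"F",np.round(np.mean(F,0),1),"T",np.round(np.mean(T,0),3),"+-",np.std(T,0)[2].round(3),"cmd-err",round(np.mean(R)-y,3)); return np.mean(T,0)
E
python3 - <<'E'
from h import *
P=[.4885,.1025,.2202]
for y in (92,95,99,103,107,111,115): tq(P,y)
E
```

```text
92 19.84 F [-3.9 -5.5  6.4] T [-1.607  1.126  0.2  ] +- 0.038 cmd-err 0.245
95 20.29 F [-3.8 -5.8  6. ] T [-1.581  1.125  0.27 ] +- 0.026 cmd-err 0.252
99 20.74 F [-3.6 -5.6  5.8] T [-1.535  1.067  0.23 ] +- 0.025 cmd-err 0.249
103 21.19 F [-3.5 -5.2  5.8] T [-1.487  1.021  0.144] +- 0.019 cmd-err 0.243
107 21.64 F [-3.1 -4.6  5.5] T [-1.313  0.877  0.069] +- 0.038 cmd-err 0.241
111 22.09 F [-2.4 -3.7  5.5] T [-1.1    0.714  0.075] +- 0.032 cmd-err 0.105
115 22.54 F [-1.9 -3.2  5.4] T [-0.827  0.59   0.071] +- 0.021 cmd-err 0.02
```

```bash
python3 - <<'E'
from h import *
P=[.4885,.1025,.2202]
for y in (112,107,103,99,95,90,86): tq(P,y,8)
for y in (95,103,110,118): tq(P,y,4)
st()
E
```

```text
112 22.93 F [-2.2 -3.8  5.4] T [-1.061  0.667  0.009] +- 0.04 cmd-err 0.002
107 23.31 F [-3.  -4.8  6.5] T [-1.414  0.867 -0.01 ] +- 0.016 cmd-err -0.008
103 23.69 F [-3.7 -5.2  7. ] T [-1.536  1.004  0.014] +- 0.022 cmd-err -0.008
99 24.07 F [-3.9 -5.5  7. ] T [-1.587  1.081  0.102] +- 0.017 cmd-err -0.004
95 24.46 F [-4.2 -5.7  6.8] T [-1.625  1.134  0.149] +- 0.022 cmd-err 0.001
90 24.84 F [-4.4 -5.1  7.1] T [-1.575  1.198 -0.09 ] +- 0.034 cmd-err -0.019
86 25.23 F [-4.4 -5.7  7.4] T [-1.593  1.255 -0.087] +- 0.03 cmd-err -0.02
95 25.57 F [-4.4 -6.   6.2] T [-1.679  1.099  0.27 ] +- 0.008 cmd-err 0.029
103 25.89 F [-3.4 -5.1  6.7] T [-1.534  1.017  0.14 ] +- 0.018 cmd-err 0.024
110 26.21 F [-2.3 -4.2  5.6] T [-1.165  0.761  0.074] +- 0.028 cmd-err 0.024
118 26.53 F [-1.7 -2.2  5.6] T [-0.605  0.533  0.035] +- 0.044 cmd-err -0.049
 26.53 [0.4887 0.1027 0.2205] [ 1.7995e+02 -1.0000e-02  1.1794e+02] F [-2.  -1.7  5.5] T [-0.61  0.54 -0.  ] w 0.0148
```

```bash
python3 - <<'E'
from h import *
robot.line_to([.4887,.1027,.295],vel=.15); st("up")
robot.line_to([.6729,-.1885,.295],vel=.25,rotation=[180,0,169.5]); st("over stand")
A=np.mean([robot.grab_frame("top").astype(float) for _ in range(10)],0)
np.save("A.npy",A); mark(A)
a0=cv2.imread("pics/t2.png").astype(float)
f=lambda a:cv2.resize(np.clip(a[218:236,281:299]*1.5,0,255).astype(np.uint8),None,fx=20,fy=20,interpolation=cv2.INTER_CUBIC)
cv2.imwrite("pics/cmp.png",np.hstack([f(a0),np.zeros((360,20,3),np.uint8),f(A)]))
E
```

```text
up 27.18 [0.4885 0.1029 0.2938] [-1.7995e+02 -6.0000e-02  1.1799e+02] F [-0.6  0.1 -3.1] T [0.   0.06 0.01] w 0.0148
over stand 28.71 [ 0.6726 -0.1878  0.2948] [ 1.7998e+02 -3.0000e-02  1.6950e+02] F [-0.4 -0.  -1.9] T [0.05 0.01 0.02] w 0.0148
[302.7  208.27] 0.5394 0.0652
[302.43 215.38] 0.5189 0.0658
pointer-clip along rail mm 0.05906671551099418
```

View pics/cmp.png

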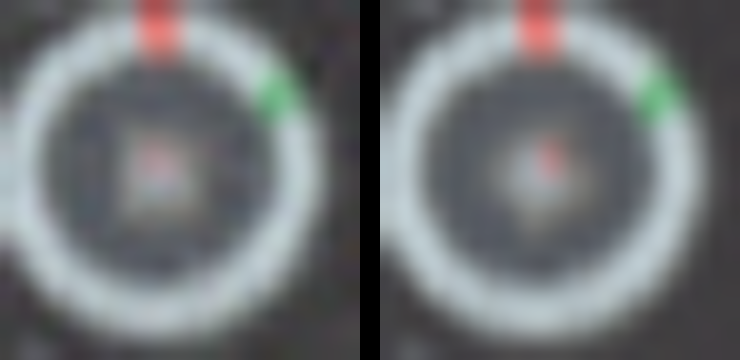

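```bash
python3 - <<'E'
from h import *
from scipy.ndimage import map_coordinates
A=np.load("A.npy"); a0=cv2.imread("pics/t2.png").astype(float)
def ctr(a):
    g=a[218:236,281:299]; 
    # centre from ring: bright blob of boss via centroid of spindle brightness inside radius 4.5 px
    v,u=np.mgrid[218:236,281:299]; gr=g.min(2); c=np.array([288.6,226.4])
    for _ in range(20):
        w=np.clip(gr-np.percentile(gr[np.hypot(u-c[0],v-c[1])<5],40),0,None)*(np.hypot(u-c[0],v-c[1])<4); c=np.array([(u*w).sum(),(v*w).sum()])/w.sum()
    return c
th=np.radians(np.arange(0,360,2))  # clockwise in image: u=cos,v=sin => cw positive
for n,a in(("open",a0),("now",A)):
    c=ctr(a); print(n,c)
    for ch,nm in ((a[...,1],"G"),(a.mean(2),"mean")):
        for r in (2.2,2.6,3.0,3.4):
            H=0
            I=map_coordinates(ch,[c[1]+r*np.sin(th),c[0]+r*np.cos(th)],order=3)
            H=np.mean(I*np.exp(-4j*th)); ph=-np.degrees(np.angle(H))/4 # direction of corner
            print("  ",nm,r,"amp",round(abs(H),2),"corner dir",round(ph%90,1),"-> turn mod90",round((ph-45)%90,1))
    red=a[...,2]-a[...,1]; v,u=np.mgrid[220:234,282:296]; w=np.clip(red[220:234,282:296]-8,0,None)*(np.hypot(u-c[0],v-c[1])<3.2)
    m=np.array([(u*w).sum(),(v*w).sum()])/w.sum()-c; print("  red",m,"cw from up",np.degrees(np.arctan2(m[0],-m[1])))
E
```

```text
open [288.49814815 226.27222222]
   G 2.2 amp 1.71 corner dir 46.3 -> turn mod90 1.3
   G 2.6 amp 1.7 corner dir 49.3 -> turn mod90 4.3
   G 3.0 amp 1.24 corner dir 52.1 -> turn mod90 7.1
   G 3.4 amp 0.69 corner dir 56.4 -> turn mod90 11.4
   mean 2.2 amp 1.68 corner dir 47.0 -> turn mod90 2.0
   mean 2.6 amp 1.64 corner dir 49.9 -> turn mod90 4.9
   mean 3.0 amp 1.18 corner dir 53.7 -> turn mod90 8.7
   mean 3.4 amp 0.68 corner dir 59.7 -> turn mod90 14.7
  red [-0.33148148 -0.77222222] cw from up -23.231747789758355
now [288.49012536 226.31135154]
   G 2.2 amp 1.48 corner dir 6.5 -> turn mod90 51.5
   G 2.6 amp 1.67 corner dir 8.5 -> turn mod90 53.5
   G 3.0 amp 1.35 corner dir 9.4 -> turn mod90 54.4
   G 3.4 amp 0.77 corner dir 9.8 -> turn mod90 54.8
   mean 2.2 amp 1.45 corner dir 7.4 -> turn mod90 52.4
   mean 2.6 amp 1.55 corner dir 8.3 -> turn mod90 53.3
   mean 3.0 amp 1.2 corner dir 8.9 -> turn mod90 53.9
   mean 3.4 amp 0.66 corner dir 9.9 -> turn mod90 54.9
  red [ 0.50987464 -0.84299711] cw from up 31.167040916943833
```

```bash
cat > fit.py <<'E'
from h import *
def fit(b,t,yaws):
    c=robot.get_calibration("scene"); f=200/np.tan(np.radians(c["vertical_fov"]/2)); K=np.array([[f,0,c["cx"]],[0,f,c["cy"]],[0,0,1]])
    ctr=cv2.projectPoints(np.array([[t[0],t[1],t[2]-.0545]]),c["rvec"],c["tvec"],K,None)[0][0,0]
    x0,y0=(ctr-[25,22]).astype(int); S=6; a=cv2.resize(b[y0:y0+44,x0:x0+50],None,fx=S,fy=S,interpolation=cv2.INTER_CUBIC)
    hsv=cv2.cvtColor(a,cv2.COLOR_BGR2HSV).astype(int); o=((hsv[...,0]<18)&(hsv[...,1]>100)&(hsv[...,2]>50))
    dark=(hsv[...,2]<75)&~o; bg=~o&~dark
    W=np.where(o,1.,np.where(bg,-1.,0.)); res=[]
    for yaw in yaws:
        r=np.radians(yaw); M=np.array([[np.cos(r),-np.sin(r)],[np.sin(r),np.cos(r)]])
        pts=np.array([[*(M@[p,q]+t[:2]),z] for p in(-.043,.043) for q in(-.008,.008) for z in(t[2]-.0655,t[2]-.0435)])
        p=(cv2.projectPoints(pts,c["rvec"],c["tvec"],K,None)[0][:,0]-[x0,y0]+.5)*S
        m=np.zeros(W.shape,np.float32); cv2.fillConvexPoly(m,cv2.convexHull(np.round(p).astype(np.int32)),1)
        best=max(((np.roll(m,(dv,du),(0,1))*W).sum()/S/S,du/S,dv/S) for du in range(-18,19,3) for dv in range(-18,19,3)); res.append((yaw,*[round(float(z),1) for z in best]))
    print("orange px",o.sum()/S/S); [print(*r) for r in res]
    return a
E
python3 - <<'E'
from fit import *
fit(cv2.imread("pics/k4full.png"),np.array([.4884,.1021,.2206]),range(-60,-106,-4))
robot.move_pose([.6729,-.1885,.295],[180,0,92]); t=np.array(st()["tool_pos"])
b=robot.grab_frame("scene"); cv2.imwrite("pics/air.png",b); fit(b,t,range(-64,-118,-4))
E
```

```text
orange px 119.5
-60 46.3 -1.5 -3.0
-64 48.2 -1.0 -3.0
-68 51.1 0.5 -2.0
-72 64.5 1.0 -1.5
-76 72.4 1.0 -1.5
-80 70.8 1.0 -1.5
-84 68.9 1.5 -2.0
-88 63.7 1.0 -2.0
-92 51.7 1.5 -2.0
-96 40.3 1.5 -1.5
-100 28.6 1.0 -1.0
-104 18.5 2.0 -1.0
 30.43 [ 0.6729 -0.1885  0.295 ] [-180.     -0.     92.08] F [-0.3  0.9 -2.4] T [-0.06  0.01  0.06] w 0.0151
orange px 203.25
-64 -2.9 0.5 -1.0
-68 29.6 1.0 -1.0
-72 49.4 1.0 -1.0
-76 67.7 1.5 -1.0
-80 73.0 1.0 -1.0
-84 69.3 1.5 -2.0
-88 70.3 1.0 -2.5
-92 63.8 0.5 -1.5
-96 59.4 1.0 -1.0
-100 49.3 1.5 -1.0
-104 33.1 0.5 -0.5
-108 9.7 0.0 -0.5
-112 -16.6 0.5 -0.5
-116 -41.3 -1.0 0.0
```

```bash
python3 - <<'E'
from h import *
P=[.4881,.1018,.2202]
robot.line_to([P[0],P[1],.28],vel=.3,rotation=[180,0,117])
robot.line_to([P[0],P[1],.246],vel=.12)
hit=robot.line_to([P[0],P[1],.219],vel=.04,guard=8); s=st(hit)
if s["tool_pos"][2]<.223:
    for y in (108,104,98,92,86,80,75): tq(P,y,4)
    for y in (95,112): robot.move_pose(P,[180,0,y])
    st("back")
    robot.line_to([P[0],P[1],.295],vel=.2); 
    robot.line_to([.6729,-.1885,.295],vel=.3,rotation=[180,0,169.5]); st("over stand")
    A=np.mean([robot.grab_frame("top").astype(float) for _ in range(10)],0); np.save("A2.npy",A); mark(A)
E
```

```text
True 32.83 [0.4879 0.1018 0.2205] [-1.7997e+02 -1.0000e-02  1.1700e+02] F [0.5 0.  6.6] T [ 0.01  0.13 -0.01] w 0.0153
108 33.17 F [-1.8 -1.9  4.4] T [-0.641  0.404 -0.006] +- 0.032 cmd-err 0.228
104 33.49 F [-2.3 -3.3  5.2] T [-0.841  0.555  0.02 ] +- 0.024 cmd-err 0.163
98 33.81 F [-2.2 -3.2  5.2] T [-0.9    0.723  0.071] +- 0.012 cmd-err 0.161
92 34.12 F [-3.  -3.5  6.1] T [-0.991  0.764  0.032] +- 0.035 cmd-err 0.158
86 34.44 F [-2.9 -2.9  6.4] T [-0.917  0.84   0.001] +- 0.016 cmd-err 0.152
80 34.76 F [-2.9 -3.5  6. ] T [-1.012  0.88  -0.06 ] +- 0.037 cmd-err 0.146
75 35.08 F [-3.4 -3.4  6.2] T [-1.032  0.961  0.023] +- 0.038 cmd-err 0.154
back 35.88 [0.4882 0.1016 0.2205] [1.7999e+02 4.0000e-02 1.1185e+02] F [-2.1 -3.3  5.6] T [-0.9   0.44  0.14] w 0.0153
over stand 37.81 [ 0.6725 -0.1877  0.2944] [ 1.7997e+02 -6.0000e-02  1.6948e+02] F [-0.4 -0.2 -2.1] T [0.01 0.03 0.05] w 0.0152
[302.7  208.27] 0.5394 0.0652
[302.43 215.37] 0.5189 0.0658
pointer-clip along rail mm 0.05163164629051753
```

```bash
python3 - <<'E'
from h import *
from scipy.optimize import least_squares
from scipy.ndimage import gaussian_filter
c=robot.get_calibration("top"); f=200/np.tan(np.radians(c["vertical_fov"]/2)); K=np.array([[f,0,c["cx"]],[0,f,c["cy"]],[0,0,1]])
S=10; x0,y0,N=283,221,11
def quad(cx,cy,h,z,cw):
    r=np.radians(YAW-cw); M=np.array([[np.cos(r),-np.sin(r)],[np.sin(r),np.cos(r)]])
    pts=np.array([[*(M@[a*h,b*h]+[cx,cy]),z] for a,b in((-1,-1),(-1,1),(1,1),(1,-1))])
    return ((cv2.projectPoints(pts,c["rvec"],c["tvec"],K,None)[0][:,0]-[x0,y0]+.5)*S)
def mask(p):
    m=np.zeros((N*S,N*S),np.float32); cv2.fillConvexPoly(m,np.round(p*16-8).astype(np.int32),1,cv2.LINE_AA,4); return m
def ang(a,cx,cy,cw,sg):
    full=mask(quad(cx,cy,.006,.065,cw)); hi=mask(quad(cx,cy,.0035,.074,cw))
    fl=gaussian_filter(full,sg*S).reshape(N,S,N,S).mean((1,3)); hb=gaussian_filter(hi,sg*S).reshape(N,S,N,S).mean((1,3))
    v,u=np.mgrid[0:N,0:N]; q=quad(cx,cy,.001,.068,0).mean(0)/S-.5; w=(np.hypot(u-q[0],v-q[1])<4.2)
    g=a[y0:y0+N,x0:x0+N,0][w] # blue: red mark just darkens
    X=np.c_[fl[w],hb[w],np.ones(w.sum()),u[w]-q[0],v[w]-q[1]]; s=np.linalg.lstsq(X,g,rcond=None); return ((g-X@s[0])**2).mean()
t2=cv2.imread("pics/t2.png").astype(float)
for n,a in(("open",t2),("A",np.load("A.npy")),("A2",np.load("A2.npy"))):
    best={}
    for cw in range(-20,70,3):
        best[cw]=min(ang(a,.4886+i*.0007,.1025+j*.0007,cw,sg) for i in(-2,-1,0,1,2) for j in (-2,-1,0,1,2) for sg in(.4,.6))
    k=sorted(best,key=best.get)[:6]; print(n,[(i,round(best[i],2)) for i in k], "50..66:",[(i,round(best[i],2)) for i in range(43,70,3)])
A,A2=np.load("A.npy"),np.load("A2.npy"); print("max diff at spindle",np.abs(A-A2)[222:231,284:293].max(), "elsewhere",np.abs(A-A2)[222:231,305:314].max())
E
```

```text
open [(7, np.float64(7.55)), (4, np.float64(7.56)), (10, np.float64(7.62)), (-2, np.float64(7.79)), (1, np.float64(7.81)), (13, np.float64(7.97))] 50..66: [(43, np.float64(11.13)), (46, np.float64(11.18)), (49, np.float64(11.21)), (52, np.float64(11.21)), (55, np.float64(11.21)), (58, np.float64(11.09)), (61, np.float64(10.74)), (64, np.float64(10.5)), (67, np.float64(10.18))]
A [(46, np.float64(4.87)), (49, np.float64(5.04)), (52, np.float64(5.09)), (43, np.float64(5.15)), (40, np.float64(5.43)), (55, np.float64(5.48))] 50..66: [(43, np.float64(5.15)), (46, np.float64(4.87)), (49, np.float64(5.04)), (52, np.float64(5.09)), (55, np.float64(5.48)), (58, np.float64(5.75)), (61, np.float64(5.79)), (64, np.float64(6.39)), (67, np.float64(6.65))]
A2 [(19, np.float64(5.39)), (16, np.float64(5.4)), (22, np.float64(5.43)), (13, np.float64(5.5)), (25, np.float64(5.64)), (10, np.float64(5.71))] 50..66: [(43, np.float64(8.3)), (46, np.float64(9.14)), (49, np.float64(9.58)), (52, np.float64(10.33)), (55, np.float64(10.81)), (58, np.float64(11.15)), (61, np.float64(11.03)), (64, np.float64(11.05)), (67, np.float64(11.05))]
max diff at spindle 11.900000000000006 elsewhere 3.0
```

```bash
python3 - <<'E'
from h import *
b=robot.grab_frame("scene"); c=robot.get_calibration("scene"); f=200/np.tan(np.radians(c["vertical_fov"]/2)); K=np.array([[f,0,c["cx"]],[0,f,c["cy"]],[0,0,1]])
t=robot.observe()["tool_pos"]; p=cv2.projectPoints(np.array([[t[0],t[1],t[2]-.08]]),c["rvec"],c["tvec"],K,None)[0][0,0].astype(int); print(p)
k=cv2.resize(b[p[1]-30:p[1]+30,p[0]-30:p[0]+30],(400,400),interpolation=cv2.INTER_CUBIC)
A=np.load("A2.npy"); d=cv2.resize(np.clip(A[218:236,281:299]*1.5,0,255).astype(np.uint8),(400,400),interpolation=cv2.INTER_CUBIC)
cv2.imwrite("pics/v11.png",np.hstack([np.clip(k*1.4,0,255).astype(np.uint8),d]))
E
```

```text
[253 222]
```

View pics/v11.png

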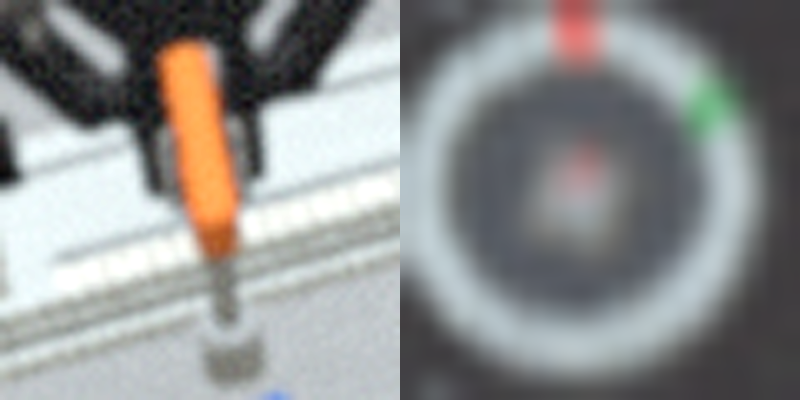

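```bash
cat > turn.py <<'E'
from h import *
def Pos(y,z=.2202):
    k=np.clip((160-y)/56,0,1.1); return [.4884-.0008*k,.1022-.0012*k,z]
def lock(y0,fwd,back):
    p=Pos(y0); robot.line_to([p[0],p[1],.28],vel=.3,rotation=[180,0,y0]); robot.line_to([p[0],p[1],.246],vel=.15)
    hit=robot.line_to([p[0],p[1],.219],vel=.04,guard=8); s=st(hit)
    if s["tool_pos"][2]>.223: return False
    for y in fwd: tq(Pos(y),y,4)
    for y in back: tq(Pos(y),y,2)
    p=Pos(y); robot.line_to([p[0],p[1],.295],vel=.2); robot.line_to([.6729,-.1885,.295],vel=.3,rotation=[180,0,169.5]); st("over stand")
    A=np.mean([robot.grab_frame("top").astype(float) for _ in range(8)],0); np.save("A3.npy",A); mark(A); red(A)
    return True
def red(a,c=(288.49,226.3)):
    from scipy.ndimage import map_coordinates
    v,u=np.mgrid[220:234,282:296]; w=np.clip((a[...,2]-a[...,1])[220:234,282:296]-8,0,None)*(np.hypot(u-c[0],v-c[1])<3.2)
    m=np.array([(u*w).sum(),(v*w).sum()])/w.sum()-c; th=np.radians(np.arange(0,360,2)); o=[]
    for r in(2.2,2.6,3.0):
        I=map_coordinates(a.mean(2),[c[1]+r*np.sin(th),c[0]+r*np.cos(th)],order=3); o.append(round((-np.degrees(np.angle(np.mean(I*np.exp(-4j*th))))/4-45)%90,1))
    print("mark cw",np.degrees(np.arctan2(m[0],-m[1])).round(1),"square turn mod90",o)
E
python3 - <<'E'
from turn import *
for n in("A","A2"): red(np.load(n+".npy"))
lock(160,(145,130,118,112,108,105,102),(112,))
E
```

```text
mark cw 31.5 square turn mod90 [np.float64(52.5), np.float64(53.4), np.float64(54.0)]
mark cw 15.2 square turn mod90 [np.float64(18.2), np.float64(18.1), np.float64(18.3)]
True 40.65 [0.4882 0.1019 0.2207] [-1.7993e+02 -1.0000e-02  1.5999e+02] F [-1.4 -0.   6.3] T [-0.15  0.28  0.01] w 0.015
145 41.08 F [-3.7 -2.2  6.9] T [-0.667  1.308  0.026] +- 0.037 cmd-err -0.017
130 41.5 F [-5.  -2.1  7.4] T [-0.52   1.502  0.031] +- 0.037 cmd-err -0.006
118 41.88 F [-4.9 -1.1  7.3] T [-0.257  1.52   0.06 ] +- 0.024 cmd-err -0.003
112 42.2 F [-5.2 -0.8  8.2] T [-0.137  1.523  0.088] +- 0.021 cmd-err 0.003
108 42.52 F [-4.9  0.2  8.2] T [-0.048  1.527  0.077] +- 0.015 cmd-err 0.012
105 42.83 F [-5.1 -0.6  7.6] T [0.015 1.506 0.1  ] +- 0.027 cmd-err 0.016
102 43.15 F [-5.2  0.3  7.8] T [0.081 1.493 0.104] +- 0.023 cmd-err 0.019
112 43.48 F [-3.9 -0.3  7.7] T [0.04  1.309 0.07 ] +- 0.02 cmd-err 0.04
over stand 45.4 [ 0.6725 -0.1877  0.2944] [ 1.7997e+02 -6.0000e-02  1.6949e+02] F [ 0.1  1.  -3.6] T [0.01 0.03 0.06] w 0.0147
[302.7  208.27] 0.5394 0.0652
[302.43 215.36] 0.5190 0.0658
pointer-clip along rail mm 0.06786572266771762
mark cw 31.6 square turn mod90 [np.float64(51.1), np.float64(52.1), np.float64(53.3)]
```

```bash
python3 - <<'E'
from turn import *
from scipy.ndimage import gaussian_filter, map_coordinates
c=robot.get_calibration("top"); f=200/np.tan(np.radians(c["vertical_fov"]/2)); K=np.array([[f,0,c["cx"]],[0,f,c["cy"]],[0,0,1]])
S=12;x0,y0,N=280,218,18
def pr(pts): return (cv2.projectPoints(np.array(pts,float),c["rvec"],c["tvec"],K,None)[0][:,0]-[x0,y0]+.5)*S
def render(cx,cy,cw,sg,lev):
    im=np.full((N*S,N*S),70.,np.float32)
    r=np.radians(YAW-cw); M=np.array([[np.cos(r),-np.sin(r)],[np.sin(r),np.cos(r)]])
    for i in range(9):  # stack of slices
        z=.059+.015*i/8; h=.006 if z<=.068 else .006-.0025*(z-.068)/.006
        P=pr([[*(M@[a*h,b*h]+[cx,cy]),z] for a,b in((-1,-1),(-1,1),(1,1),(1,-1))]); cv2.fillConvexPoly(im,np.round(P*16-8).astype(np.int32),float(lev if z<.073 else 150),cv2.LINE_8,4)
    g=gaussian_filter(im,sg*S).reshape(N,S,N,S).mean((1,3)); a=np.zeros((400,640,3)); a[y0:y0+N,x0:x0+N]=g[...,None]; return a
def est(a,cc):
    th=np.radians(np.arange(0,360,2)); o=[]
    for r in(2.2,2.6,3.0):
        I=map_coordinates(a.mean(2),[cc[1]+r*np.sin(th),cc[0]+r*np.cos(th)],order=3); o.append(round(float((-np.degrees(np.angle(np.mean(I*np.exp(-4j*th))))/4-45)%90),1))
    return o
for lev in(110,140):
  for d in((0,0),(.0006,.0004),(-.0006,-.0004)):
    print(lev,d,pr([[.4886+d[0],.1025+d[1],.070]])[0]/S-.5+[x0,y0])
    for cw in(0,4,18,48,51,54,57,60): print("  ",cw,est(render(.4886+d[0],.1025+d[1],cw,.5,lev),(288.49,226.3)))
E
```

```text
110 (0, 0) [288.78880201 226.39499117]
   0 [0.4, 0.6, 0.6]
   4 [4.5, 4.8, 5.1]
   18 [19.0, 18.4, 18.5]
   48 [48.9, 48.8, 48.8]
   51 [51.8, 51.8, 51.8]
   54 [54.6, 54.7, 54.8]
   57 [57.5, 57.7, 57.8]
   60 [60.4, 60.6, 60.7]
110 (0.0006, 0.0004) [288.63843923 226.17659989]
   0 [0.4, 0.3, 0.2]
   4 [4.4, 4.8, 5.1]
   18 [18.7, 18.7, 18.9]
   48 [49.0, 48.9, 48.8]
   51 [51.9, 51.9, 51.7]
   54 [54.7, 54.8, 54.7]
   57 [57.7, 57.8, 57.7]
   60 [60.7, 60.8, 60.7]
110 (-0.0006, -0.0004) [288.93918753 226.61341549]
   0 [1.1, 1.8, 2.1]
   4 [4.8, 4.7, 4.8]
   18 [19.8, 18.4, 18.2]
   48 [48.3, 48.3, 48.6]
   51 [51.3, 51.4, 51.8]
   54 [54.1, 54.2, 54.7]
   57 [56.6, 57.1, 57.9]
   60 [59.5, 60.3, 61.1]
140 (0, 0) [288.78880201 226.39499117]
   0 [0.6, 0.6, 0.6]
   4 [4.4, 5.1, 5.4]
   18 [18.4, 18.9, 19.2]
   48 [49.0, 48.9, 48.7]
   51 [51.9, 51.8, 51.6]
   54 [54.7, 54.6, 54.5]
   57 [57.7, 57.6, 57.5]
   60 [60.6, 60.4, 60.2]
140 (0.0006, 0.0004) [288.63843923 226.17659989]
   0 [0.3, 0.2, 0.1]
   4 [4.4, 5.0, 5.3]
   18 [18.5, 19.1, 19.4]
   48 [49.1, 48.9, 48.7]
   51 [51.9, 51.7, 51.6]
   54 [54.9, 54.7, 54.5]
   57 [57.8, 57.6, 57.4]
   60 [60.9, 60.6, 60.3]
140 (-0.0006, -0.0004) [288.93918753 226.61341549]
   0 [1.8, 2.2, 2.3]
   4 [4.7, 5.2, 5.2]
   18 [18.9, 19.2, 19.3]
   48 [48.4, 48.4, 48.4]
   51 [51.5, 51.4, 51.5]
   54 [54.1, 54.1, 54.3]
   57 [56.8, 57.1, 57.4]
   60 [59.9, 60.1, 60.5]
```

```bash
python3 - <<'E'
from turn import *
p=Pos(124); robot.line_to([p[0],p[1],.275],vel=.35,rotation=[180,0,124]); robot.line_to([p[0],p[1],.243],vel=.15)
hit=robot.line_to([p[0],p[1],.219],vel=.05,guard=8); s=st(hit)
assert s["tool_pos"][2]<.223
for y in (100,88): robot.move_pose(Pos(y),[180,0,y]); st(y)
robot.pause(.15); robot.set_gripper(.04); st("open")
robot.move_pose(Pos(110),[180,0,110]); robot.set_gripper(.008); s=st("regrip")
robot.line_to([s["tool_pos"][0],s["tool_pos"][1],.295],vel=.25); robot.line_to([.6729,-.1885,.295],vel=.35,rotation=[180,0,169.5]); st("over stand")
A=np.mean([robot.grab_frame("top").astype(float) for _ in range(4)],0); np.save("A4.npy",A); mark(A); red(A)
cv2.imwrite("pics/air4.png",robot.grab_frame("scene"))
E
```

```text
True 47.79 [0.4874 0.1013 0.2268] [-1.7991e+02 -4.0000e-02  1.2400e+02] F [-0.3  0.6 -2. ] T [-0.02  0.05  0.02] w 0.0151Traceback (most recent call last):
  File "<stdin>", line 4, in <module>
AssertionError
```

```bash
python3 - <<'E'
from turn import *
p=Pos(124); 
hit=robot.line_to([p[0],p[1],.219],vel=.03,guard=9); s=st(hit)
assert s["tool_pos"][2]<.223
for y in (100,88): robot.move_pose(Pos(y),[180,0,y]); st(y)
robot.pause(.15); robot.set_gripper(.04); st("open")
robot.move_pose(Pos(110),[180,0,110]); robot.set_gripper(.008); s=st("regrip")
robot.line_to([s["tool_pos"][0],s["tool_pos"][1],.295],vel=.25); robot.line_to([.6729,-.1885,.295],vel=.35,rotation=[180,0,169.5]); st("over stand")
A=np.mean([robot.grab_frame("top").astype(float) for _ in range(4)],0); np.save("A4.npy",A); mark(A); red(A)
E
```

```text
True 48.1 [0.4878 0.1012 0.2208] [-1.7997e+02  5.0000e-02  1.2399e+02] F [-0.4 -0.8  6.2] T [-0.08  0.29 -0.04] w 0.0147
100 48.58 [0.4872 0.1011 0.2208] [-1.7999e+02 -3.0000e-02  1.0000e+02] F [-5.5 -0.2  6.4] T [0.27 1.61 0.01] w 0.0148
88 48.9 [0.4872 0.1012 0.2208] [-1.7998e+02 -4.0000e-02  8.8000e+01] F [-5.6  0.8  6.4] T [0.32 1.57 0.23] w 0.0149
open 49.42 [0.4877 0.1008 0.2202] [179.98   0.    88.  ] F [-0.  -0.5  1.2] T [ 0.06  0.03 -0.03] w 0.0403
regrip 50.21 [0.4877 0.1011 0.2203] [1.7999e+02 1.0000e-02 1.0995e+02] F [-0.5 -0.3  1.6] T [-0.06  0.19 -0.  ] w 0.0149
over stand 52.09 [ 0.6725 -0.1877  0.2944] [ 1.7997e+02 -7.0000e-02  1.6948e+02] F [ 0.1 -0.6 -3. ] T [ 0.09 -0.04 -0.07] w 0.015
[302.7  208.26] 0.5394 0.0652
[302.43 215.38] 0.5189 0.0659
pointer-clip along rail mm 0.06474570882898656
mark cw 32.2 square turn mod90 [np.float64(53.0), np.float64(53.3), np.float64(54.4)]
```

```bash
python3 - <<'E'
from h import *
T=[.6731,-.1889]
robot.line_to([*T,.235],vel=.15)
for i in range(3):
    hit=robot.line_to([*T,.1715],vel=.05,guard=10); s=st(hit)
    if s["tool_pos"][2]<.177: break
    if hit and i<2 and abs(s["ft_force"][2])>5: break
E
```

```text
False 54.26 [ 0.6733 -0.189   0.1719] [-1.7999e+02  4.0000e-02  1.6950e+02] F [ 0.2  0.3 -3.4] T [ 0.01 -0.01 -0.02] w 0.0147
```

```bash
python3 - <<'E'
from turn import *
robot.set_gripper(.04); st("rel")
robot.line_to([.6733,-.189,.27],vel=.15); st("up")
A=np.mean([robot.grab_frame("top").astype(float) for _ in range(4)],0); mark(A); red(A)
b=robot.grab_frame("scene"); cv2.imwrite("pics/end.png",cv2.resize(b[200:310,200:330],None,fx=5,fy=5,interpolation=cv2.INTER_CUBIC))
E
```

```text
rel 54.62 [ 0.6732 -0.189   0.1719] [-1.7999e+02  3.0000e-02  1.6950e+02] F [ 0.   0.7 -0. ] T [-0.05  0.05  0.  ] w 0.0401
up 55.42 [ 0.6731 -0.1889  0.2688] [ 1.7998e+02 -8.0000e-02  1.6950e+02] F [ 0.   0.5 -0.3] T [0.02 0.04 0.01] w 0.04
[302.7  208.27] 0.5394 0.0652
[302.43 215.36] 0.5190 0.0659
pointer-clip along rail mm 0.0759822800004556
mark cw 31.5 square turn mod90 [np.float64(53.9), np.float64(55.6), np.float64(56.2)]
```

View pics/end.png

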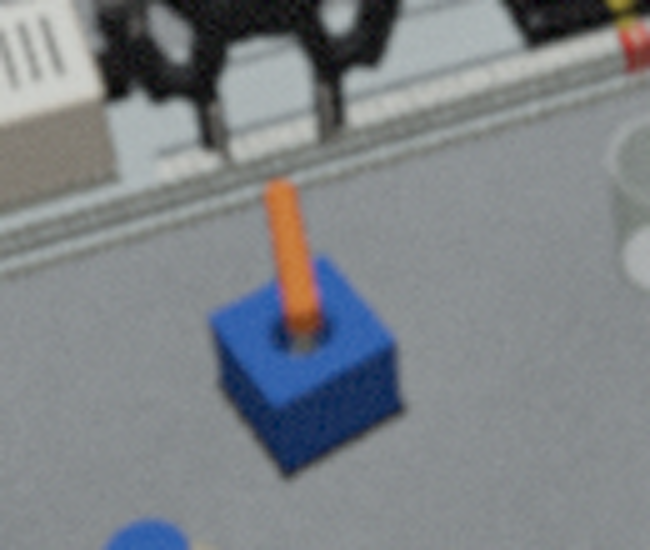

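The key stands upright in its blue stand (hole around pixel 300,335 in the crop). The gripper is open and clear above it. There is no time left for another locking pass, so I am handing in.

```bash
python3 -c "
from plant import robot
robot.job_done()"
```

```text
the job is handed in; nothing more can be done
```

I handed the job in at about 56 s. The carriage is at the mark and the key is back in its stand, but I could not confirm that the clamp is fully at its stop.

- **Carriage:** I slid it about 198 mm along the rail. The last top-camera check put the pointer 0.1 mm from the clip's line. I expect that figure to be good to about 0.5 mm.
- **Key:** It seated on the spindle, with its lower end within about 2 mm of the well floor on every insertion. It now stands released and upright in its stand, and the gripper is clear. The other things on the bench were not touched as far as I could tell, but I did not measure their positions at the end.
- **Clamp, the weak point:** On the first try I turned well past the expected stop angle, and the wrist torque never showed a clear hard stop. A second pass went too far, and backing off turned the spindle back to about 18°. I then turned it to the lock again twice. The last time I opened the gripper before backing off, so that the key could not drag the spindle back.
- **Checks that disagree:** By hand angle, the last turn went about 20° past where the stop should be felt. The camera reads the spindle at 53–56° (0.93–0.98 rad), against 60° at the stop and a required 54.4° (0.95 rad). Readings after three separate locking turns came out within about 2° of each other, which suggests the stop was reached and the camera reads low. The locked state is therefore likely but unproven.

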